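# Unbrick the test kiln, take out the dish, brick it up again

### The job

The little test kiln has cooled: take its brick front down and set all three bricks on the plywood ware board, each flat on the wood, then take the oblong lidded dish out of the kiln and set it gently on the middle of the banding wheel. Then brick the kiln front up again just as it was, each brick back in its own place: the two tall bricks side by side below (the same one left and right as before), the thin cap brick on top, centred over their joint. Leave the little round bowl in the kiln where it stands, and keep the dish upright.

Things in the scene. Friction and masses are not known exactly. Their poses are not given: they have to be found in the camera images.
- kiln: Fixed open-topped test kiln. Origin: centre of underside; x from mouth (robot's side) to back, y left, z up. Slab 210 (x) by 262 (y) by 15 mm; on it side walls 60 tall (inner faces y = +-111, x = -85 to 105), back wall 50 tall (inner face x = 85), two props 22 wide, 35 tall at (68, +-90). Three loose bricks close the mouth, row centred on x = -60; dish and bowl right behind, x = -1, y = +-52.
- plain_brick: Loose pale firebrick, plain top, 50 (own x) by 100 (own y) by 60 mm tall, about 0.2 kg. Origin: centre of underside. Starts on the kiln slab (15 mm over the table) in the lower course, its y along the kiln's y, 53 mm left or right of the kiln's middle: 6 mm open joint between the two lower bricks, 8 mm to the side walls.
- bored_brick: Same size and kind of brick (50 by 100 by 60 mm) with two dark round bore marks 18 mm across on its top, 33 mm either way from its middle along its y (the cap hides the inner one at the start). Origin: centre of its underside. The other brick of the lower course.
- cap_brick: Loose thin firebrick, 50 (own x) by 100 (own y) by 40 mm tall, about 0.14 kg. Origin: centre of its underside. At the start on top of the two lower bricks, centred over their joint, half of its length on each (underside 75 mm over the table).
- dish: Loose cream oblong lidded dish, one rigid piece, 50 (own x) by 96 (own y) by 30 mm tall with a low bar on the lid; flat upright long sides 20 mm tall, to grip across the 50 mm. About 0.22 kg. Origin: centre of underside. On the kiln slab, 15 mm over the table, long side parallel to the bricks, its front 9 mm behind them.
- bowl: Little round cream bowl, 46 mm across, 28 mm tall, loose in the kiln beside the dish; it stays there. Origin: centre of its underside.
- board: Plywood ware board lying on the table to one side of the kiln, fixed: 300 (own x) by 136 (own y) by 18 mm thick. Origin: centre of its underside.
- wheel: Banding wheel (low round metal turntable, does not turn) on the other side of the kiln, fixed; its flat top is 170 mm across and 50 mm over the table. Origin: centre of its underside, on its axis.
Mind the look-alikes: they are no part of the job. What is shaped like the dish but blue or purple is not meant.

How it is judged:
By the outcome, as a careful person would: the job done as asked, in the order asked, and still so for the second after the job is handed in, with the robot touching nothing.
It also fails if it takes over 141 s, if anything falls off the work surface, if the arm or the gripper's body presses on something with over 40 N, if the wrist force passes 120 N, or if a joint passes its speed limit or range.

### The arm

A 6-joint arm with a two-finger parallel gripper is mounted at the origin on the work surface. World frame = base frame: x ahead of the robot, y to its left, z up, the work surface at z = 0. Lengths are in m, angles in rad, forces in N, time in s.
With the tool pointing down it reaches from about 0.25 to 0.8 m from the base axis. Payload 8.5 kg.
Tool frame: the origin (TCP) lies midway between the tips of the shut fingers; the grasp point (between the pads) lies 19 mm behind it (grasp_offset is the distance from the TCP to the grasp point, in m); z points along the fingers, y is the line along which they close (so a half turn about z gives the same grasp; the last joint's range is limited). The gripper opens to 85 mm and grips with 20 to 120 N. Pads are 22 mm wide; open, the fingers measure 114 mm over their backs; the gripper's body (76 mm by 85 mm) begins 54 mm behind the grasp point. The pads swing forward as they close: fully open they stand 13 mm farther back than shut.
Start: joints at [1.339, 0.238, -0.013, 1.319, 0, 1.571], TCP at [0.121, 0.511, 0.231] pointing down, gripper open.
Joint ranges: [-2.66, 2.66], [-1.03, 1.9], [-1.14, 1.46], [-1.82, 2.27], [-1.45, 1.34], [-3.14, 3.14]. Speed limits (rad/s): [2.22, 2.22, 2.79, 3.14, 3.14, 3.14].

### API

Orientations are given as a unit quaternion [w, x, y, z].
In Python, from rig import read_state, camera, hand_in, grasp_offset gives the robot as it stands.
- The arm moves only by the shell command python3 -m crank 'ROWS' [FORCE]. ROWS is JSON, a list of rows, each a list of 5 numbers: the shift along the tool's x, y, z in cm, then the turn about the tool's z in rad, then the opening, from 0 (shut) to 1 (fully open). A call has 1 to 5 rows; each row is the pose to reach, as a shift and turn from the pose commanded when the call began, along the tool's axes at that moment; what a row does not reach only later rows make up. A row lasts 1/8 s, in which the tool goes at most 62.5 mm and 10.7 degrees, less where a joint would pass 70% of its speed; a pose out of reach is approached as far as the arm can. A call with a gripper value outside its range is refused whole. The fingers move at their own pace and stop on an object; FORCE is the grip in N (left out, the last holds). Time passes only in rows, so rows that repeat a pose let the fingers close. It gives the time, the measured TCP pose, the force, the opening and the grip force at its end, in the units of the state.
- read_state(): the state, without advancing time (a new reading comes with each control period).
- camera(name): name is "side" or "top" or "wrist"; returns a dict with "color" (480x640x3 uint8, blue, green, red), "fx", "fy", "cx", "cy" (pixels), "xyz" and "attitude" of the camera in the world; the wrist camera has in their place "tool_from_camera" (4x4, takes a point from camera to tool coordinates, whose origin is the TCP and whose axes are the flange's). Camera axes: x right, y down, z forward; pixel columns grow to the right and rows downward; lengths in m; the calibration is good to about 2 mm. A picture is of the moment at which its call begins: read the wrist's pose just before it. There is no depth.
- hand_in(): hands the job in; it is judged then, once.
The state is a dict: "clock": time; "joint_positions": joint angles; "qd": joint speeds; "effort": joint torques, N m; "ee_pos": TCP position; "tcp_rot": TCP orientation; "wrist_force": force on the tool from outside, world axes, zero at the start; "ft_torque": the same for the moment, N m; "grip_width": finger opening in m; "grasp_force": force on a finger pad.
Only numpy, scipy, OpenCV 4.12 (cv2) and the standard library are available. Lean on these libraries where they do the work, as an engineer would, in place of code of your own. Each camera call takes 0.05 s, during which the arm holds its last target. There are 200 camera calls.

## Working session

There is one attempt and no reset: what is moved stays moved. The work goes in short steps, Python scripts to look and compute and a shell command to move; the robot and the scene stay as the last step left them, time stands still between calls to the robot, and variables do not carry over. Pictures are saved under pics/ and viewed, at most 14 in all, crops included, and the job is handed in when it is done.

```bash
ls; mkdir -p pics
python3 - <<'E'
from rig import *
import cv2
for n in ["top","side"]:
    c=camera(n); cv2.imwrite(f"pics/{n}0.png",c["color"]); print(n,{k:v for k,v in c.items() if k!="color"})
print(read_state(), grasp_offset)
E
```

```text
pics
top {'fx': 529.1265726975627, 'fy': 529.1265726975627, 'cx': 318.603829057274, 'cy': 235.53703963608515, 'xyz': array([ 0.26593527, -0.01973568,  1.09172399]), 'attitude': array([-0.07416297,  0.73134019, -0.67454526,  0.06804465])}
side {'fx': 494.79467736994616, 'fy': 494.79467736994616, 'cx': 314.25854518556935, 'cy': 245.27551522466558, 'xyz': array([ 0.105403  , -0.69622838,  0.76707949]), 'attitude': array([-0.39542353,  0.88475464, -0.22686507,  0.09685918])}
{'clock': 0.1, 'joint_positions': array([ 1.33903329e+00,  2.38700463e-01, -1.41511115e-02,  1.31918919e+00,
        5.27867111e-06,  1.57079809e+00]), 'qd': array([ 0.00077385, -0.00095291,  0.00085343, -0.0014447 , -0.00086649,
        0.00085669]), 'effort': array([-4.55874524e-04, -5.39719748e+01,  3.46999025e+01,  1.34196819e-02,
       -1.75615196e-05, -2.40291780e-05]), 'ee_pos': array([0.12050491, 0.51061279, 0.2307599 ]), 'tcp_rot': array([-7.45636187e-05,  1.15623194e-01,  9.93292953e-01, -6.17741798e-04]), 'wrist_force': array([-0.72470512,  0.699137  , -0.46921717]), 'ft_torque': array([-0.01327427,  0.00088022, -0.0201676 ]), 'grasp_force': 0.0, 'grip_width': 0.085124935278404} 0.0187
```

View pics/top0.png

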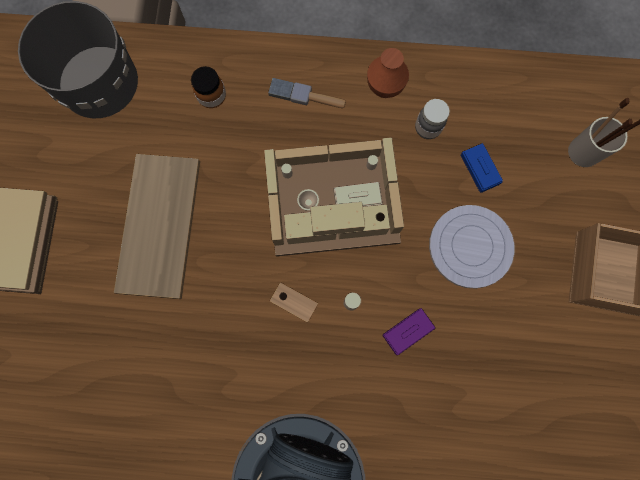

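View pics/side0.png

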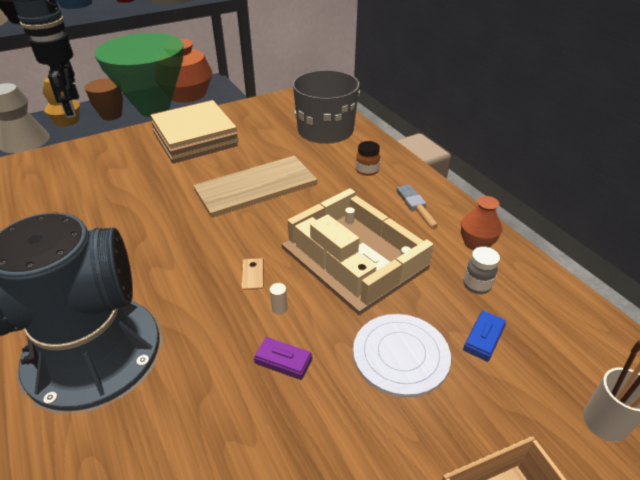

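Top view: kiln about (335,200), with the cap at (337,218), plain brick on the left (298,225) and bored brick on the right (376,217). The cream dish is at (358,194) and the bowl at (308,200). The board is at (157,226) and the wheel at (472,246). Dish look-alikes are purple (409,331) and blue (482,168). The one meant is the cream one inside the kiln; I'll check it in an enlarged crop.

```bash
cat > h.py <<'E'
import numpy as np, cv2
from scipy.spatial.transform import Rotation as R
from rig import *
def rot(q): return R.from_quat(np.r_[q[1:],q[0]]).as_matrix()
CAM={'top':(529.1265726975627,318.603829057274,235.53703963608515,np.array([0.26593527,-0.01973568,1.09172399]),rot(np.array([-0.07416297,0.73134019,-0.67454526,0.06804465]))),
'side':(494.79467736994616,314.25854518556935,245.27551522466558,np.array([0.105403,-0.69622838,0.76707949]),rot(np.array([-0.39542353,0.88475464,-0.22686507,0.09685918])))}
def ray(p,z,cam='top'):
    f,cx,cy,t,M=CAM[cam]; d=M@np.array([(p[0]-cx)/f,(p[1]-cy)/f,1]); return t+d*(z-t[2])/d[2]
def proj(P,cam='top'):
    f,cx,cy,t,M=CAM[cam]; q=(np.asarray(P)-t)@M; return np.c_[f*q[:,0]/q[:,2]+cx,f*q[:,1]/q[:,2]+cy]
E
python3 - <<'E'
from h import *
for n,p,z in [('board',(157,226),.018),('wheel',(472,246),.05),('kiln',(335,198),.015),('cap',(337,218),.115),('dish',(358,194),.04),('bowl',(308,200),.04)]: print(n,ray(p,z).round(4))
im=cv2.imread('pics/top0.png'); c=cv2.resize(im[130:258,258:412],None,fx=4.6,fy=4.6,interpolation=cv2.INTER_CUBIC); cv2.imwrite('pics/c1.png',c)
E
```

```text
board [0.4777 0.3351 0.018 ]
wheel [ 0.4816 -0.3097  0.05  ]
kiln [ 0.5685 -0.0293  0.015 ]
cap [ 0.5016 -0.0352  0.115 ]
dish [ 0.5739 -0.0757  0.04  ]
bowl [0.5528 0.0259 0.04  ]
```

View pics/c1.png

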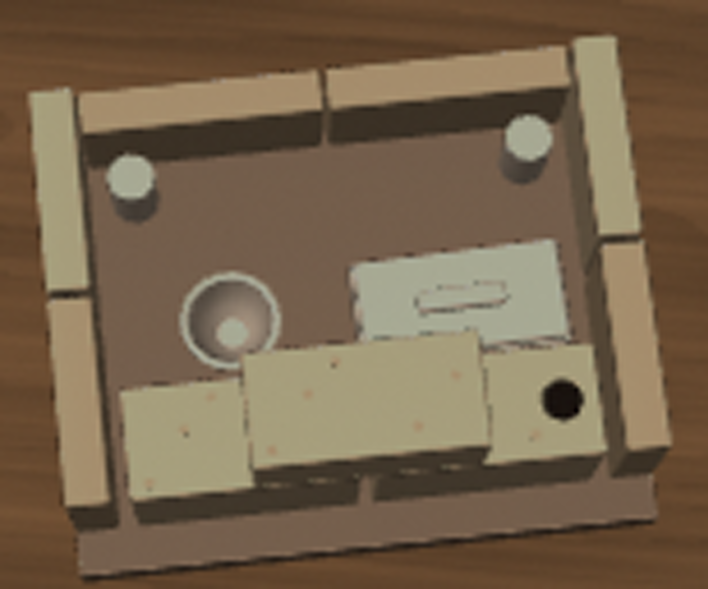

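Crop confirms: cream lidded dish with bar at full-image px (358,194), plain brick left, bored brick (dark bore) right, cap over the joint. Fit the poses.

```bash
cat >> h.py <<'E'
from scipy.optimize import least_squares
def fit(obj,px,x0,cam='top'):
    obj=np.array(obj,float)/1000; px=np.array(px,float)
    def w(v):
        c,s=np.cos(v[2]),np.sin(v[2]); return np.c_[v[0]+c*obj[:,0]-s*obj[:,1],v[1]+s*obj[:,0]+c*obj[:,1],obj[:,2]]
    r=least_squares(lambda v:(proj(w(v),cam)-px).ravel(),x0,loss='soft_l1'); return r.x,(proj(w(r.x),cam)-px).round(1).tolist()
E
python3 - <<'E'
from h import *
cr=lambda L:(np.array(L)+.5)/4.6-.5+[258,130]
K=[(105,131,75),(105,111,75),(105,-111,75),(105,-131,75),(-85,131,75),(-85,111,75),(-85,-111,75),(-85,-131,75)]
P=cr([(30,93),(71,88),(574,40),(614,36),(66,507),(108,503),(612,449),(670,443)])
print('kiln',fit(K,P,[.56,-.03,0]))
print('slab',fit([(-105,131,15),(-105,-131,15)],cr([(80,572),(656,516)]),[.56,-.03,0])[0])
print('cap',fit([(25,50,115),(-25,50,115),(25,-50,115),(-25,-50,115)],cr([(242,357),(253,470),(478,332),(491,446)]),[.5,-.03,0]))
print('lower row',fit([(25,103,75),(-25,103,75),(25,-103,75),(-25,-103,75)],cr([(120,393),(134,499),(590,346),(605,452)]),[.5,-.03,0]))
print('dish',fit([(25,48,35),(25,-48,35)],cr([(352,265),(555,241)]),[.5,-.07,0]))
im=cv2.imread('pics/top0.png')
# board corners via color/line: print approximate
B=[(150,68,18),(150,-68,18),(-150,68,18),(-150,-68,18)]
print('board',fit(B,[(136,154.5),(198.5,157.5),(114.5,294),(180,298)],[.48,.33,0]))
hsv=cv2.cvtColor(im,cv2.COLOR_BGR2HSV)
m=((hsv[:,:,0]>105)&(hsv[:,:,0]<130)&(hsv[:,:,2]>120)).astype(np.uint8); m[:,:400]=0;m[:,540:]=0;m[:200]=0;m[300:]=0
m=max(cv2.findContours(m,0,1)[0],key=cv2.contourArea); e=cv2.fitEllipse(m); print(e, ray(e[0],.05))
E
```

```text
kiln (array([ 0.56324186, -0.02387295,  0.18165177]), [[-0.8, -0.9], [0.1, -0.8], [-0.7, -0.7], [0.3, -0.8], [-0.9, 0.5], [0.1, 0.4], [3.0, 1.0], [0.5, 1.3]])
slab [ 0.5658978  -0.02425471  0.17910205]
cap (array([ 0.50399639, -0.03534286,  0.1847851 ]), [[-0.6, -0.5], [-0.3, 0.5], [0.3, -0.3], [0.6, 0.3]])
lower row (array([ 0.50430975, -0.03513469,  0.18519321]), [[-0.5, -0.6], [-1.2, 1.0], [0.7, -0.9], [0.7, 0.5]])
dish (array([ 0.57076242, -0.07601348,  0.20265777]), [[-0.8, 0.1], [0.8, -0.1]])
board (array([0.48196711, 0.33462158, 0.00652246]), [[-0.6, -1.0], [0.1, 0.5], [-0.3, -0.4], [0.9, 0.6]])
((471.8011474609375, 245.97869873046875), (79.46837615966797, 84.4377212524414), 126.64845275878906) [ 0.48159691 -0.30928788  0.05      ]
```

```bash
cat > d.py <<'E'
import sys; from h import *
# usage: d.py x y z yaw  -> shift (cm, tool axes) and turn from the present pose
s=read_state(); M=rot(s['tcp_rot']); a=list(map(float,sys.argv[1:]))
print('t',round(s['clock'],2),'pos',s['ee_pos'].round(4),'yaw',round(np.arctan2(M[1,1],M[0,1]),4),'F',s['wrist_force'].round(1),'w',round(s['grip_width'],4),'g',round(s['grasp_force'],1))
for i in range(0,len(a),4):
    sh=M.T@(np.array(a[i:i+3])-s['ee_pos'])*100
    t=np.arctan2(M[1,1],M[0,1])-a[i+3]; t=(t+np.pi/2)%np.pi-np.pi/2
    print('go',sh.round(2),'turn',round(t,3))
E
python3 d.py .504 -.0353 .2 .184
```

```text
t 0.1 pos [0.1205 0.5106 0.2308] yaw 1.339 F [-0.7  0.7 -0.5] w 0.0851 g 0.0
go [-49.86 -44.32   3.13] turn 1.155
```

```bash
python3 -m crank '[[-5,-4.4,0,0.18,1],[-10,-8.8,0,0.36,1],[-15,-13.2,0,0.54,1],[-20,-17.6,0,0.72,1],[-25,-22,0,0.9,1]]' 40; python3 d.py .504 -.0353 .2 .184
```

```text
clock: 0.72
ee_pos: [0.3021, 0.2544, 0.2312]
tcp_rot: [0.0, 0.538, 0.843, 0.0]
wrist_force: [1.5, 1.2, 0.6]
grip_width: 0.0854
grasp_force: 0.0
t 0.72 pos [0.3021 0.2544 0.2312] yaw 0.4336 F [1.5 1.2 0.6] w 0.0854 g 0.0
go [-34.77   6.15   3.13] turn 0.25
```

```bash
python3 -m crank '[[-6,1,0.5,0.05,1],[-12,2,1,0.1,1],[-18,3,1.5,0.15,1],[-24,4,2,0.2,1],[-29,5,2.5,0.25,1]]' >/dev/null; python3 d.py .504 -.0353 .2 .184 .504 -.0353 .08 .184
```

```text
t 1.35 pos [0.4708 0.0126 0.206 ] yaw 0.1862 F [0.4 0.8 1. ] w 0.0854 g 0.0
go [-5.33  2.37  0.6 ] turn 0.002
go [-5.32  2.37 12.6 ] turn 0.002
```

```bash
python3 -m crank '[[-4,1.8,0.6,0,1],[-5.3,2.4,0.6,0,1],[-5.3,2.4,0.6,0,1],[-5.3,2.4,0.6,0,1]]' >/dev/null; python3 d.py .504 -.0353 .08 .184
python3 - <<'E'
from h import *
s=read_state(); c=camera('wrist'); cv2.imwrite('pics/w1.png',c['color'])
T=np.array(c['tool_from_camera']); print(T.round(4),c['fx'],c['cx'],c['cy'])
K=np.array([.5633,-.0242]); y=.184; Rk=np.array([[np.cos(y),-np.sin(y)],[np.sin(y),np.cos(y)]])
M=rot(s['tcp_rot'])
for n,x,yy,z in [('capBL',-35,50,115),('capFL',-85,50,115),('capBR',-35,-50,115),('capFR',-85,-50,115),('plain',-35,103,75),('bored',-35,-103,75)]:
    P=np.r_[K+Rk@np.array([x,yy])/1e3,z/1e3]; q=np.linalg.inv(T)@np.r_[M.T@(P-s['ee_pos']),1]
    print(n,(c['fx']*q[0]/q[2]+c['cx']).round(1),(c['fy']*q[1]/q[2]+c['cy']).round(1))
E
```

```text
t 1.85 pos [ 0.5028 -0.0317  0.2005] yaw 0.1899 F [ 0.1 -0.5  0.3] w 0.0851 g 0.0
go [-0.38  0.05 12.05] turn 0.006
[[-2.000e-04 -9.505e-01 -3.109e-01  7.990e-02]
 [ 1.000e+00 -4.000e-04  4.000e-04 -4.000e-04]
 [-5.000e-04 -3.109e-01  9.505e-01 -1.421e-01]
 [ 0.000e+00  0.000e+00  0.000e+00  1.000e+00]] 420.057599213592 326.6362458832733 236.52464274643498
capBL 375.6 164.9
capFL 282.9 164.4
capBR 368.8 328.4
capFR 287.3 328.0
plain 371.8 64.9
bored 361.0 363.4
```

View pics/w1.png

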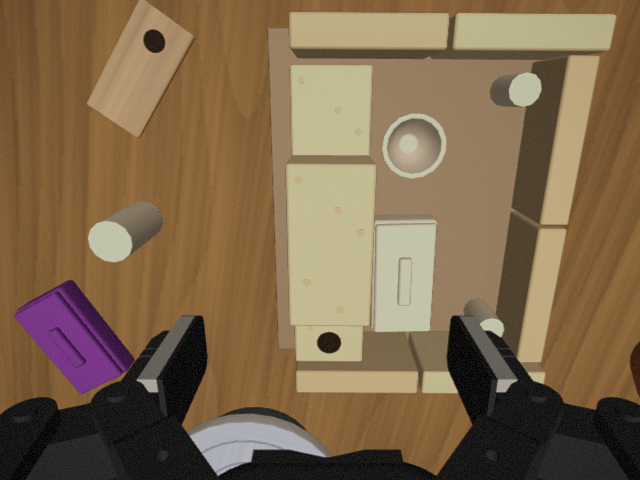

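The wrist view shows the cap spanning about x 288–375, y 165–325, with the dish at (405,275), the bowl at (414,145) and the bore at (329,343). It's close to the prediction; measure the edges numerically.

Run:
```python
from h import *
im=cv2.imread('pics/w1.png').astype(int)[:,:,0]
for r in (185,230,300): 
    a=im[r-3:r+4].mean(0); g=np.diff(a); print(r,[(i,int(g[i])) for i in range(265,395) if abs(g[i])>10])
a=im[:,325:350].mean(1); g=np.diff(a); print([(i,int(g[i])) for i in range(40,400) if abs(g[i])>8])
```

```text
185 [(272, 30), (273, 13), (285, 16), (286, 20), (287, 13), (373, -10), (374, -17), (375, -14)]
230 [(274, 34), (287, 22), (288, 14), (371, -11), (372, -14), (373, 18), (374, -24), (375, 18), (376, 22), (377, 16)]
300 [(276, 33), (277, 12), (288, 31), (289, 14), (290, 11), (368, -10), (369, -19), (370, -12), (371, 36), (372, 12), (373, -38), (374, 27), (375, 20), (376, 11)]
[(45, -12), (46, -14), (47, -17), (48, -25), (49, -11), (57, 20), (58, 29), (64, 36), (65, 8), (154, -44), (155, -20), (163, 31), (164, 16), (324, -22), (325, 20), (331, -26), (332, -21), (333, -9), (351, 16), (352, 28), (353, 11), (360, -46), (361, -18), (369, 12), (370, 25), (371, 12), (391, -34), (392, -32)]
```

```bash
python3 -m crank '[[-0.4,0.05,5,0,1],[-0.4,0.05,9,0,1],[-0.4,0.05,11.5,0,1],[-0.4,0.05,11.9,0,1],[-0.4,0.05,11.9,0,1]]' >/dev/null; python3 d.py .504 -.0353 .08 .184;  python3 -m crank '[[0,0,0,0,0.7],[0,0,0,0,0.5],[0,0,0,0,0.3],[0,0,0,0,0.3],[0,0,0,0,0.3]]' 40;python3 d.py .504 -.0353 .08 .184
```

```text
t 2.52 pos [ 0.505  -0.036   0.0822] yaw 0.19 F [-0.2  0.4  0.4] w 0.0854 g 0.0
go [ 0.09 -0.09  0.22] turn 0.006
clock: 3.15
ee_pos: [0.5055, -0.0365, 0.0824]
tcp_rot: [0.001, 0.637, 0.771, 0.001]
wrist_force: [-0.2, 1.1, 4.5]
grip_width: 0.0498
grasp_force: 41.8
t 3.15 pos [ 0.5055 -0.0365  0.0824] yaw 0.1889 F [-0.2  1.1  4.5] w 0.0498 g 41.8
go [ 0.15 -0.12  0.24] turn 0.005
```

```bash
python3 -m crank '[[0,0,-1,0,0.3],[0,0,-5,0,0.3],[0,0,-10,0,0.3],[2,0,-12,0,0.3],[6,-1,-12,0.03,0.3]]'; python3 d.py .39 .335 .2 .0065
```

```text
clock: 3.78
ee_pos: [0.4852, 0.0204, 0.2038]
tcp_rot: [0.002, 0.65, 0.76, 0.001]
wrist_force: [-0.3, 1.1, -1.8]
grip_width: 0.0497
grasp_force: 42.2
t 3.77 pos [0.4852 0.0204 0.2038] yaw 0.1562 F [-0.3  1.1 -1.8] w 0.0497 g 42.2
go [32.56 -4.51  0.33] turn 0.15
```

```bash
python3 -m crank '[[5.5,-3,0,0.04,0.3],[11,-6,0,0.08,0.3],[16.5,-9,0,0.12,0.3],[22,-12,0,0.16,0.3],[27,-14.5,0,0.18,0.3]]' >/dev/null; python3 d.py .39 .335 .2 .0065 .39 .335 .0254 .0065
```

```text
t 4.4 pos [0.2963 0.2654 0.2022] yaw -0.022 F [ 1.1  1.2 -0.8] w 0.0493 g 42.1
go [7.16 9.22 0.23] turn -0.028
go [ 7.15  9.2  17.69] turn -0.028
```

```bash
python3 -m crank '[[4,5,0,-0.015,0.3],[7.2,9.2,0.2,-0.028,0.3],[7.2,9.2,6,-0.028,0.3],[7.2,9.2,11.5,-0.028,0.3],[7.2,9.2,13.5,-0.028,0.3]]' >/dev/null; python3 d.py .39 .335 .0254 .0065
```

```text
t 5.03 pos [0.3898 0.3328 0.0637] yaw 0.0069 F [-0.5  1.1 -0.9] w 0.0498 g 42.3
go [0.23 0.04 3.82] turn 0.0
```

```bash
python3 -m crank '[[0.2,0,2,0,0.3],[0.2,0,3,0,0.3],[0.2,0,3.5,0,0.3],[0.2,0,3.6,0,0.3],[0.2,0,3.6,0,0.3]]' >/dev/null; python3 d.py .39 .335 .0254 .0065; python3 -m crank '[[0,0,0.1,0,0.3],[0,0,0.2,0,0.3],[0,0,0.2,0,0.3]]' >/dev/null; python3 d.py .39 .335 .0254 .0065
```

```text
t 5.65 pos [0.3915 0.3364 0.0309] yaw 0.007 F [ 0.1 -1.  -1.1] w 0.0493 g 42.4
go [-0.14 -0.16  0.55] turn 0.0
t 6.03 pos [0.3912 0.3362 0.0283] yaw 0.007 F [-0.1  0.3 -1.9] w 0.0496 g 42.4
go [-0.12 -0.12  0.29] turn 0.0
```

```bash
python3 -m crank '[[0,0,0.1,0,0.3],[0,0,0.2,0,0.3],[0,0,0.2,0,0.3]]' >/dev/null; python3 d.py .39 .335 .0254 .0065; python3 -m crank '[[0,0,0.1,0,0.3],[0,0,0.1,0,0.3]]' >/dev/null; python3 d.py .39 .335 .0254 .0065
```

```text
t 6.4 pos [0.3912 0.3361 0.0262] yaw 0.007 F [-0.3  1.3 -1.2] w 0.0491 g 42.4
go [-0.11 -0.12  0.08] turn 0.001
t 6.65 pos [0.3913 0.3362 0.0254] yaw 0.007 F [-0.6 -0.1  0.9] w 0.0495 g 42.6
go [-0.12 -0.13  0.  ] turn 0.001
```

```bash
python3 -m crank '[[0,0,0.07,0,0.3],[0,0,0.07,0,0.3]]' >/dev/null; python3 d.py .39 .335 .0254 .0065;  python3 -m crank '[[0,0,0.05,0,0.6],[0,0,0.05,0,1],[0,0,0.05,0,1],[0,0,-1,0,1],[0,0,-6,0,1]]' >/dev/null;  python3 d.py .39 .335 .0254 .0065 .50 0.0 .2 .185
```

```text
t 6.9 pos [0.3913 0.3363 0.0254] yaw 0.007 F [-3.3 -1.9  9.9] w 0.0492 g 43.7
go [-0.12 -0.13 -0.  ] turn 0.001
t 7.53 pos [0.3898 0.335  0.0836] yaw 0.007 F [0.9 0.4 1.1] w 0.0853 g 0.0
go [0.02 0.04 5.82] turn 0.001
go [-33.61  10.74 -11.57] turn -0.178
```

```bash
python3 -m crank '[[0,0,-5,0,1],[-3,0,-9,0,1],[-8,2,-11,-0.05,1],[-14,4,-11.5,-0.1,1],[-20,6,-11.5,-0.18,1]]' >/dev/null; python3 d.py .4948 .0171 .17 .186
```

```text
t 8.15 pos [0.4529 0.1368 0.2012] yaw 0.1901 F [0.2 0.3 0.8] w 0.0854 g 0.0
go [-12.54   1.85   3.12] turn 0.004
```

```bash
python3 -m crank '[[-6,0.9,1.5,0,1],[-11,1.7,3,0,1],[-12.5,1.85,3.1,0,1],[-12.5,1.85,3.1,0,1],[-12.5,1.85,3.1,0,1]]' >/dev/null; python3 d.py .4948 .0171 .05 .186
python3 - <<'E'
from h import *
c=camera('top'); cv2.imwrite('pics/t2.png',c['color'])
s=read_state(); c=camera('wrist'); cv2.imwrite('pics/w2.png',c['color'])
E
```

```text
t 8.78 pos [0.4934 0.0199 0.1692] yaw 0.1879 F [0.5 0.4 0.6] w 0.0858 g 0.0
go [-0.3   0.08 11.92] turn 0.002
```

View pics/w2.png

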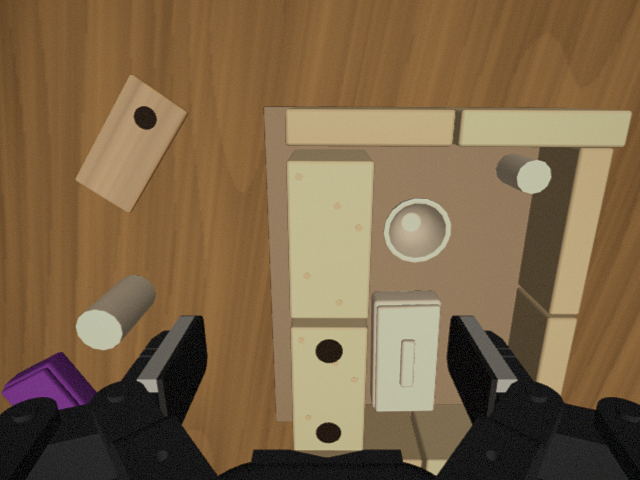

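Wrist view: the bricks stand undisturbed. Plain spans px (289–371, 161–318), bored (both bores) starts below row 326, and the dish and bowl are clear. Descend on the plain brick.

```bash
python3 -m crank '[[-0.3,0.1,5,0,1],[-0.3,0.1,9,0,1],[-0.3,0.1,11.5,0,1],[-0.3,0.1,11.8,0,1],[-0.3,0.1,11.8,0,1]]' >/dev/null; python3 d.py .4948 .0171 .05 .186;  python3 -m crank '[[0,0,0,0,0.7],[0,0,0,0,0.5],[0,0,0,0,0.3],[0,0,0,0,0.3],[0,0,0,0,0.3]]' 40 >/dev/null;python3 d.py .4948 .0171 .05 .186
```

```text
t 9.5 pos [0.4955 0.0167 0.0514] yaw 0.188 F [0.8 0.2 1. ] w 0.0855 g 0.0
go [ 0.05 -0.06  0.14] turn 0.002
t 10.12 pos [0.4958 0.0162 0.0516] yaw 0.187 F [0.2 0.  5.9] w 0.0492 g 40.9
go [ 0.11 -0.08  0.16] turn 0.001
```

```bash
python3 -m crank '[[0,0,-1,0,0.3],[0,0,-5,0,0.3],[0,0,-10,0,0.3],[2,0,-13,0,0.3],[7,-1,-13,0.05,0.3]]'>/dev/null; python3 d.py .482 .335 .18 .0065;python3 -m crank '[[6,0,0,0.04,0.3],[12,0.7,0,0.08,0.3],[17,1.4,0,0.12,0.3],[21,2.2,0,0.14,0.3],[24,3,0,0.14,0.3]]' >/dev/null; python3 d.py .482 .335 .18 .0065 .482 .335 .0546 .0065
```

```text
t 10.75 pos [0.4743 0.0829 0.1837] yaw 0.1328 F [ 0.9 -0.1 -3.3] w 0.0493 g 42.7
go [24.89  4.1   0.39] turn 0.126
t 11.38 pos [0.4688 0.3266 0.1811] yaw -0.0021 F [-0.2 -1.4 -1.8] w 0.0492 g 42.6
go [0.84 1.32 0.11] turn -0.009
go [ 0.84  1.32 12.65] turn -0.009
```

```bash
python3 -m crank '[[0.7,1.3,2,-0.009,0.3],[0.7,1.3,7,-0.009,0.3],[0.7,1.3,11,-0.009,0.3],[0.7,1.3,12,-0.009,0.3],[0.7,1.3,12,-0.009,0.3]]' >/dev/null; python3 d.py .482 .335 .0546 .0065; python3 -m crank '[[0,0,0.2,0,0.3],[0,0,0.35,0,0.3],[0,0,0.35,0,0.3]]' >/dev/null; python3 d.py .482 .335 .0546 .0065
```

```text
t 12.0 pos [0.4824 0.3312 0.0606] yaw 0.0055 F [-0.2  0.2 -0.6] w 0.0494 g 42.5
go [ 0.38 -0.03  0.6 ] turn -0.001
t 12.38 pos [0.4824 0.332  0.0577] yaw 0.0061 F [-0.4 -0.6 -3.4] w 0.0494 g 42.5
go [ 0.3  -0.04  0.31] turn -0.0
```

```bash
python3 -m crank '[[0,0,0.15,0,0.3],[0,0,0.28,0,0.3],[0,0,0.28,0,0.3]]' >/dev/null; python3 d.py .482 .335 .0546 .0065;  python3 -m crank '[[0,0,0.07,0,0.3],[0,0,0.07,0,0.3]]' >/dev/null; python3 d.py .482 .335 .0546 .0065
```

```text
t 12.75 pos [0.4822 0.3319 0.0547] yaw 0.006 F [-1.4 -0.7  4. ] w 0.0492 g 43.3
go [ 0.31 -0.02  0.01] turn -0.0
t 13.0 pos [0.4822 0.3319 0.0546] yaw 0.006 F [-4.1 -3.5 11.5] w 0.0493 g 44.2
go [ 0.31 -0.02  0.  ] turn -0.0
```

```bash
python3 -m crank '[[0,0,0,0,0.6],[0,0,0,0,1],[0,0,0,0,1],[0,0,-4,0,1],[0,0,-10,0,1]]' >/dev/null;  python3 d.py .5143 -.0871 .17 .186;python3 -m crank '[[-6,0,-1,-0.05,1],[-12,0,-2,-0.1,1],[-18,0.3,-2,-0.15,1],[-24,0.5,-2,-0.18,1],[-30,1,-2,-0.18,1]]' >/dev/null;  python3 d.py .5143 -.0871 .17 .186
```

```text
t 13.62 pos [0.4812 0.3311 0.1529] yaw 0.006 F [ 1.   0.3 -0.1] w 0.0854 g 0.0
go [-41.84   3.06  -1.62] turn -0.18
t 14.25 pos [0.4938 0.0301 0.1738] yaw 0.1868 F [ 0.7 -0.   0.6] w 0.0852 g 0.0
go [-11.9   -0.16   0.38] turn 0.001
```

```bash
python3 -m crank '[[-6,-0.1,0.4,0,1],[-11,-0.15,0.4,0,1],[-11.9,-0.15,3,0,1],[-11.9,-0.15,8,0,1],[-11.9,-0.15,10,0,1]]' >/dev/null;  python3 d.py .5143 -.0871 .05 .186; python3 -m crank '[[-0.2,0,1,0,1],[-0.2,0,2.2,0,1],[-0.2,0,2.2,0,1]]' >/dev/null;  python3 d.py .5143 -.0871 .05 .186
```

```text
t 14.88 pos [ 0.5129 -0.0855  0.0711] yaw 0.1851 F [0.4 0.4 0.5] w 0.0855 g 0.0
go [-0.18  0.11  2.11] turn -0.001
t 15.25 pos [ 0.5148 -0.0873  0.0514] yaw 0.1861 F [0.4 0.5 0.5] w 0.0854 g 0.0
go [ 0.03 -0.04  0.14] turn 0.0
```

```bash
python3 -m crank '[[0,0,0,0,0.7],[0,0,0,0,0.5],[0,0,0,0,0.3],[0,0,0,0,0.3],[0,0,0,0,0.3]]' 40 >/dev/null;python3 d.py .4948 .0171 .05 .186; python3 -m crank '[[0,0,-1,0,0.3],[0,0,-5,0,0.3],[0,0,-10,0,0.3],[1,0,-13,0,0.3],[6,0,-13.5,0.02,0.3]]'>/dev/null; python3 d.py .572 .333 .185 .0065
```

```text
t 15.88 pos [ 0.5154 -0.0874  0.0524] yaw 0.1861 F [-1.7  0.9  6.3] w 0.0492 g 42.3
go [10.65 -0.09  0.24] turn 0.0
t 16.5 pos [ 0.5054 -0.0293  0.1894] yaw 0.1622 F [ 0.9  0.9 -1.4] w 0.0492 g 42.3
go [34.68 12.42  0.44] turn 0.156
```

```bash
python3 -m crank '[[6,2.2,0,0.03,0.3],[12,4.4,0,0.06,0.3],[18,6.6,0,0.09,0.3],[24,8.8,0,0.12,0.3],[29,10.8,0,0.156,0.3]]'>/dev/null; python3 d.py .572 .333 .185 .0065; python3 -m crank '[[4.5,1.5,0,0,0.3],[5.5,1.7,0,0,0.3],[5.5,1.7,2,0,0.3],[5.5,1.7,7,0,0.3],[5.5,1.7,11,0,0.3]]'>/dev/null; python3 d.py .572 .333 .0555 .0065
```

```text
t 17.12 pos [0.5623 0.2777 0.1871] yaw 0.0094 F [ 0.6 -1.  -1.9] w 0.0492 g 42.2
go [5.52 1.03 0.21] turn 0.003
t 17.75 pos [0.5782 0.3295 0.0755] yaw 0.0095 F [-1.  -0.3 -1.6] w 0.049 g 42.4
go [ 0.35 -0.62  2.  ] turn 0.003
```

```bash
python3 -m crank '[[0,-0.5,0.8,0,0.3],[0,-0.5,1.4,0,0.3],[0,-0.5,1.4,0,0.3]]'>/dev/null; python3 d.py .572 .333 .0555 .0065;python3 -m crank '[[0,0,0.15,0,0.3],[0,0,0.3,0,0.3],[0,0,0.3,0,0.3]]'>/dev/null; python3 d.py .572 .333 .0555 .0065
```

```text
t 18.12 pos [0.5745 0.3308 0.0641] yaw 0.0098 F [ 1.  -0.3 -1.1] w 0.049 g 42.3
go [ 0.22 -0.25  0.86] turn 0.003
t 18.5 pos [0.5739 0.3307 0.0598] yaw 0.01 F [ 0.1  0.1 -1. ] w 0.0489 g 42.3
go [ 0.23 -0.19  0.43] turn 0.004
```

```bash
python3 -m crank '[[0,0,0.15,0,0.3],[0,0,0.28,0,0.3],[0,0,0.28,0,0.3]]'>/dev/null; python3 d.py .572 .333 .0555 .0065;python3 -m crank '[[0,0,0.1,0,0.3],[0,0,0.1,0,0.3]]'>/dev/null; python3 d.py .572 .333 .0555 .0065
```

```text
t 18.88 pos [0.5737 0.3305 0.0565] yaw 0.01 F [ 0.3  0.3 -1.1] w 0.0496 g 42.3
go [ 0.25 -0.17  0.1 ] turn 0.003
t 19.12 pos [0.5738 0.3306 0.0557] yaw 0.01 F [ 0.2  0.6 -1.8] w 0.0496 g 42.3
go [ 0.24 -0.17  0.02] turn 0.003
```

```bash
python3 -m crank '[[0,0,0.07,0,0.3],[0,0,0.07,0,0.3]]'>/dev/null; python3 d.py .572 .333 .0555 .0065;python3 -m crank '[[0,0,0.05,0,0.3],[0,0,0.05,0,0.3]]'>/dev/null; python3 d.py .572 .333 .0555 .0065
```

```text
t 19.38 pos [0.5739 0.3306 0.0555] yaw 0.01 F [-2.7 -1.4  2.8] w 0.0491 g 42.8
go [ 0.24 -0.18 -0.  ] turn 0.004
t 19.62 pos [0.5739 0.3306 0.0554] yaw 0.01 F [-4.3 -1.6  7.6] w 0.0493 g 43.4
go [ 0.24 -0.18 -0.01] turn 0.003
```

```bash
python3 -m crank '[[0,0,0,0,0.6],[0,0,0,0,1],[0,0,0,0,1],[0,0,-4,0,1],[0,0,-10,0,1]]' >/dev/null;  python3 d.py .5713 -.0757 .17 .186;python3 -m crank '[[-6,0,0,-0.05,1],[-12,0,0,-0.1,1],[-18,0,-1,-0.15,1],[-24,0,-1.5,-0.176,1],[-30,0,-1.5,-0.176,1]]' >/dev/null;  python3 d.py .5713 -.0757 .17 .186
```

```text
t 20.25 pos [0.5728 0.33   0.1537] yaw 0.01 F [ 1.1  0.8 -0.5] w 0.0856 g 0.0
go [-40.57  -0.56  -1.54] turn -0.176
t 20.88 pos [0.577  0.0288 0.1702] yaw 0.1866 F [ 1.3 -0.5 -0.7] w 0.0856 g 0.0
go [-10.16  -2.5    0.02] turn 0.001
```

```bash
python3 -m crank '[[-6,-1.5,0,0,1],[-9,-2.3,0,0,1],[-10.1,-2.5,0,0,1],[-10.1,-2.5,0,0,1]]' >/dev/null;  python3 d.py .5713 -.0757 .05 .186
python3 - <<'E'
from h import *
s=read_state(); c=camera('wrist'); cv2.imwrite('pics/w3.png',c['color'])
T=np.array(c['tool_from_camera']); K=np.array([.5713,-.0757]); y=.186; Rk=np.array([[np.cos(y),-np.sin(y)],[np.sin(y),np.cos(y)]])
M=rot(s['tcp_rot'])
for x,yy,z in [(25,48,35),(-25,48,35),(25,-48,35),(-25,-48,35)]:
    P=np.r_[K+Rk@np.array([x,yy])/1e3,z/1e3]; q=np.linalg.inv(T)@np.r_[M.T@(P-s['ee_pos']),1]
    print((c['fx']*q[0]/q[2]+c['cx']).round(1),(c['fy']*q[1]/q[2]+c['cy']).round(1))
E
```

```text
t 21.38 pos [ 0.5711 -0.0733  0.1695] yaw 0.1851 F [0.3 0.5 0.2] w 0.0855 g 0.0
go [-0.24 -0.02 11.95] turn -0.001
365.0 154.5
288.2 154.6
361.4 288.9
292.2 289.0
```

View pics/w3.png

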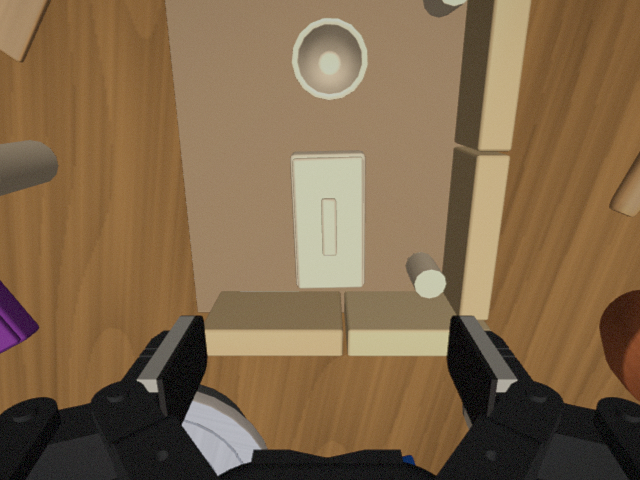

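Wrist view: the dish spans px (291–364, 153–288), which matches the prediction within about 1.5 px. The bowl stays at (330,60). Descend and grip.

```bash
python3 -m crank '[[-0.2,0,5,0,1],[-0.2,0,10,0,1],[-0.2,0,13,0,1],[-0.2,0,14.3,0,1],[-0.2,0,14.3,0,1]]' >/dev/null;  python3 d.py .5713 -.0757 .019 .186; python3 -m crank '[[0,0,0.4,0,1],[0,0,0.4,0,1]]' >/dev/null;  python3 d.py .5713 -.0757 .019 .186
```

```text
t 22.05 pos [ 0.5713 -0.0743  0.0264] yaw 0.1873 F [ 0.1  0.5 -0.4] w 0.0856 g 0.0
go [-0.14 -0.03  0.74] turn 0.001
t 22.3 pos [ 0.5719 -0.0752  0.0235] yaw 0.1861 F [-0.2 -1.4 -0.2] w 0.0854 g 0.0
go [-0.04 -0.07  0.45] turn 0.0
```

```bash
python3 -m crank '[[0,0,0.3,0,0.8],[0,0,0.3,0,0.7],[0,0,0.3,0,0.55],[0,0,0.3,0,0.4],[0,0,0.3,0,0.4]]' 40 >/dev/null;  python3 d.py .5713 -.0757 .019 .186; python3 -m crank '[[0,0,0,0,0.35],[0,0,0,0,0.35],[0,0,0,0,0.35]]' 40 >/dev/null;  python3 d.py .5713 -.0757 .019 .186
```

```text
t 22.93 pos [ 0.5715 -0.0753  0.02  ] yaw 0.186 F [-1.1 -0.6  5.7] w 0.0491 g 42.4
go [-0.04 -0.03  0.1 ] turn -0.0
t 23.3 pos [ 0.5716 -0.0753  0.0201] yaw 0.186 F [-1.3 -0.8  5.7] w 0.0487 g 42.4
go [-0.04 -0.03  0.11] turn -0.0
```

```bash
python3 -m crank '[[0,0,-0.5,0,0.35],[0,0,-3,0,0.35],[0,0,-7,0,0.35],[0,0,-11,0,0.35],[-2,-1,-14,0,0.35]]' >/dev/null;  python3 d.py .4816 -.3093 .16 .186; python3 -m crank '[[-4,-1.2,0,0,0.35],[-9,-2.4,0,0,0.35],[-14,-3.8,0,0,0.35],[-18,-5,0,0,0.35],[-21,-6,0,0,0.35]]' >/dev/null;  python3 d.py .4816 -.3093 .16 .186 .4816 -.3093 .055 .186
```

```text
t 23.93 pos [ 0.5655 -0.096   0.1612] yaw 0.1878 F [-0.4 -0.4 -2.4] w 0.0491 g 42.1
go [-19.39 -12.23   0.11] turn 0.002
t 24.55 pos [ 0.5444 -0.3159  0.1593] yaw 0.1849 F [ 0.3 -0.3 -1.9] w 0.0488 g 42.1
go [ 1.8  -6.05 -0.07] turn -0.001
go [ 1.8  -6.04 10.43] turn -0.001
```

```bash
python3 -m crank '[[1,-3,0,0,0.35],[1.8,-5.5,0,0,0.35],[1.8,-6,2,0,0.35],[1.8,-6,6,0,0.35],[1.8,-6,9,0,0.35]]' >/dev/null;  python3 d.py .4816 -.3093 .055 .186; python3 -m crank '[[0,0,0.3,0,0.35],[0,0,0.5,0,0.35],[0,0,0.5,0,0.35]]' >/dev/null;  python3 d.py .4816 -.3093 .055 .186
```

```text
t 25.18 pos [ 0.482  -0.3073  0.0683] yaw 0.1858 F [ 0.1  0.8 -1.7] w 0.049 g 42.1
go [-0.19 -0.08  1.33] turn -0.0
t 25.55 pos [ 0.4835 -0.308   0.0658] yaw 0.1861 F [ 0.3  1.1 -1.2] w 0.0489 g 42.2
go [-0.09 -0.21  1.08] turn 0.0
```

```bash
python3 -m crank '[[-0.1,-0.2,0.3,0,0.35],[-0.1,-0.2,0.6,0,0.35],[-0.1,-0.2,0.8,0,0.35],[-0.1,-0.2,0.8,0,0.35]]' >/dev/null;  python3 d.py .4816 -.3093 .055 .186; python3 -m crank '[[0,0,0.1,0,0.35],[0,0,0.2,0,0.35],[0,0,0.2,0,0.35]]' >/dev/null;  python3 d.py .4816 -.3093 .055 .186
```

```text
t 26.05 pos [ 0.4809 -0.3089  0.0565] yaw 0.186 F [-0.1  0.5 -0.8] w 0.0492 g 42.2
go [-0.05  0.06  0.15] turn -0.0
t 26.43 pos [ 0.481 -0.309  0.055] yaw 0.186 F [-1.1 -0.   2.8] w 0.0492 g 42.8
go [-0.04  0.05  0.  ] turn 0.0
```

```bash
python3 -m crank '[[0,0,0,0,0.6],[0,0,0,0,1],[0,0,0,0,1],[0,0,-4,0,1],[0,0,-10,0,1]]' >/dev/null;  python3 d.py .4822 .3319 .17 .006
python3 - <<'E'
from h import *
c=camera('top'); cv2.imwrite('pics/t3.png',c['color'])
E
```

```text
t 27.05 pos [ 0.4799 -0.3083  0.1542] yaw 0.186 F [ 0.9 -0.2  0.1] w 0.0856 g 0.0
go [62.88 12.06 -1.46] turn 0.18
```

```bash
python3 -m crank '[[6,-1,-2,0,1],[12,-2,-3,0.04,1],[18,-3,-3,0.08,1],[24,-4,-3,0.12,1],[30,-5.5,-3,0.18,1]]' >/dev/null;  python3 d.py .4822 .3319 .17 .006
```

```text
t 27.73 pos [ 0.3708 -0.0228  0.1848] yaw 0.0038 F [ 0.2  1.4 -0.2] w 0.0853 g 0.0
go [35.43 11.27  1.5 ] turn -0.002
```

View pics/t3.png

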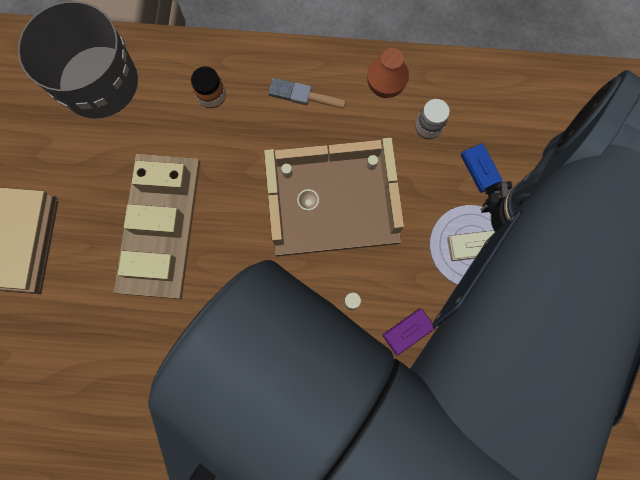

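The top view shows bored (160,174), plain (151,219) and cap (146,265) all flat on the board, the dish on the wheel at about (470,245), and the bowl unmoved at (308,200). Now rebuild the front, plain brick first.

```bash
python3 -m crank '[[6,2,0,0,1],[12,4,0,0,1],[18,6,0,0,1],[24,8,0,0,1],[30,10,0,0,1]]' >/dev/null;  python3 d.py .4822 .3319 .17 .006; python3 -m crank '[[5,1.2,1,0,1],[5.4,1.3,1.5,0,1],[5.4,1.3,1.5,0,1]]' >/dev/null;  python3 d.py .4822 .3319 .0546 .006
```

```text
t 28.35 pos [0.4689 0.2751 0.1847] yaw 0.0064 F [ 1.4 -0.7  0.2] w 0.0853 g 0.0
go [5.67 1.37 1.47] turn 0.0
t 28.73 pos [0.4806 0.3266 0.1688] yaw 0.0068 F [-0.2  0.1  0.1] w 0.0852 g 0.0
go [ 0.54  0.18 11.42] turn 0.001
```

```bash
python3 -m crank '[[0.3,0.1,5,0,1],[0.3,0.1,9,0,1],[0.3,0.1,10.5,0,1],[0.3,0.1,10.5,0,1]]' >/dev/null;  python3 d.py .4822 .3319 .0546 .006; python3 -m crank '[[0,0,0.6,0,1],[0,0,0.7,0,1],[0,0,0.7,0,1]]' >/dev/null;  python3 d.py .4822 .3319 .0546 .006
```

```text
t 29.23 pos [0.482  0.3289 0.0648] yaw 0.005 F [ 0.5 -0.2 -0.1] w 0.0853 g 0.0
go [0.3  0.02 1.02] turn -0.001
t 29.6 pos [0.4824 0.33   0.0582] yaw 0.006 F [0.5 0.  0.1] w 0.0855 g 0.0
go [ 0.19 -0.02  0.36] turn 0.0
```

```bash
python3 -m crank '[[0.2,0,0.3,0,1],[0.2,0,0.3,0,1],[0.2,0,0.3,0,1],[0.2,0,0.3,0,1]]' >/dev/null;  python3 d.py .4822 .3319 .0546 .006; python3 -m crank '[[0,0,0,0,0.7],[0,0,0,0,0.5],[0,0,0,0,0.3],[0,0,0,0,0.3],[0,0,0,0,0.3]]' 40 >/dev/null; python3 d.py .4822 .3319 .0546 .006
```

```text
t 30.1 pos [0.4821 0.3319 0.0546] yaw 0.0061 F [-0.2 -0.6 -0.5] w 0.0854 g 0.0
go [ 0.    0.01 -0.  ] turn 0.0
t 30.73 pos [0.4823 0.3319 0.0548] yaw 0.0059 F [ 0.5 -1.   2.9] w 0.0492 g 42.6
go [ 0.   -0.01  0.02] turn -0.0
```

```bash
python3 -m crank '[[0,0,-1,0,0.3],[0,0,-6,0,0.3],[0,0,-11,0,0.3],[-5,0,-13,-0.04,0.3],[-11,0,-13,-0.09,0.3]]'>/dev/null; python3 d.py .4955 .0165 .185 .187; python3 -m crank '[[-6,0,0,-0.03,0.3],[-12,0,0,-0.06,0.3],[-18,-0.1,0,-0.09,0.3],[-20,-0.2,0,-0.09,0.3],[-20.4,-0.4,0,-0.09,0.3]]'>/dev/null; python3 d.py .4955 .0165 .12 .187
```

```text
t 31.35 pos [0.4836 0.2218 0.1868] yaw 0.0997 F [ 1.1 -0.8 -1.6] w 0.0491 g 42.7
go [-20.55  -0.86   0.15] turn -0.087
t 31.98 pos [0.4982 0.0171 0.1849] yaw 0.1835 F [-0.1  0.9 -0.6] w 0.0493 g 42.6
go [-0.01 -0.27  6.49] turn -0.003
```

```bash
python3 -m crank '[[0,-0.25,4,-0.003,0.3],[0,-0.25,6,-0.003,0.3],[0,-0.25,6,-0.003,0.3],[0,-0.25,6,-0.003,0.3]]'>/dev/null; python3 d.py .4955 .0165 .0516 .187
```

```text
t 32.48 pos [0.4964 0.0186 0.1255] yaw 0.1898 F [-0.  -0.8 -1.8] w 0.0491 g 42.5
go [-0.18 -0.13  7.39] turn 0.003
```

```bash
python3 -m crank '[[-0.2,-0.1,3,0.003,0.3],[-0.2,-0.1,5.5,0.003,0.3],[-0.2,-0.1,6.4,0.003,0.3],[-0.2,-0.1,6.4,0.003,0.3]]'>/dev/null; python3 d.py .4955 .0165 .0516 .187;  python3 -m crank '[[0,0,0.3,0,0.3],[0,0,0.4,0,0.3],[0,0,0.4,0,0.3]]'>/dev/null; python3 d.py .4955 .0165 .0516 .187
```

```text
t 32.98 pos [0.4956 0.0159 0.0611] yaw 0.1862 F [ 0.8 -0.7 -1.6] w 0.0492 g 42.5
go [ 0.06 -0.    0.95] turn -0.001
t 33.35 pos [0.4955 0.0158 0.0569] yaw 0.186 F [-0.4 -0.2 -1.9] w 0.0497 g 42.5
go [0.07 0.02 0.53] turn -0.001
```

```bash
python3 -m crank '[[0.05,0,0.2,0,0.3],[0.05,0,0.4,0,0.3],[0.05,0,0.4,0,0.3]]'>/dev/null; python3 d.py .4955 .0165 .0516 .187;  python3 -m crank '[[0,0,0.1,0,0.3],[0,0,0.15,0,0.3],[0,0,0.15,0,0.3]]'>/dev/null; python3 d.py .4955 .0165 .0516 .187
```

```text
t 33.73 pos [0.495  0.0163 0.0524] yaw 0.1859 F [-0.5 -0.9 -1.4] w 0.0496 g 42.5
go [0.02 0.05 0.08] turn -0.001
t 34.1 pos [0.4952 0.0163 0.0517] yaw 0.186 F [-2.7 -0.3  6.6] w 0.0491 g 43.6
go [0.02 0.03 0.01] turn -0.001
```

```bash
python3 -m crank '[[0,0,0,0,0.6],[0,0,0,0,1],[0,0,0,0,1],[0,0,-5,0,1],[0,0,-11,0,1]]' >/dev/null;  python3 d.py .5739 .3306 .17 .01; python3 -m crank '[[6,2,0,0.05,1],[12,4,0,0.1,1],[18,6.5,0,0.14,1],[24,9.5,0,0.176,1],[29,12.5,0,0.176,1]]' >/dev/null;  python3 d.py .5739 .3306 .17 .01
```

```text
t 34.73 pos [0.4943 0.0163 0.1615] yaw 0.186 F [1.5 0.7 0.4] w 0.085 g 0.0
go [29.42 13.63 -0.87] turn 0.176
t 35.35 pos [0.5631 0.3225 0.1612] yaw 0.0099 F [ 1.6 -1.4  0.3] w 0.0853 g 0.0
go [ 0.8   1.09 -0.88] turn -0.0
```

```bash
python3 -m crank '[[0.5,1,0,0,1],[0.5,1,3,0,1],[0.5,1,8,0,1],[0.5,1,9.5,0,1],[0.5,1,9.5,0,1]]' >/dev/null;  python3 d.py .5739 .3306 .0554 .01; python3 -m crank '[[0,0,0.5,0,1],[0,0,0.6,0,1],[0,0,0.6,0,1],[0,0,0.6,0,1]]' >/dev/null;  python3 d.py .5739 .3306 .0554 .01
```

```text
t 35.98 pos [0.5726 0.3247 0.0658] yaw 0.0095 F [-0.6 -0.4  0.6] w 0.0855 g 0.0
go [0.59 0.14 1.03] turn -0.001
t 36.48 pos [0.5731 0.3255 0.0606] yaw 0.01 F [-0.8 -1.2 -0.3] w 0.0856 g 0.0
go [0.51 0.09 0.52] turn 0.0
```

```bash
python3 -m crank '[[0.5,0.1,0.5,0,1],[0.5,0.1,0.5,0,1],[0.5,0.1,0.5,0,1],[0.5,0.1,0.5,0,1]]' >/dev/null;  python3 d.py .5739 .3306 .0554 .01; python3 -m crank '[[0,0,0,0,0.7],[0,0,0,0,0.5],[0,0,0,0,0.3],[0,0,0,0,0.3],[0,0,0,0,0.3]]' 40 >/dev/null; python3 d.py .5739 .3306 .0554 .01
```

```text
t 36.98 pos [0.5738 0.3304 0.0551] yaw 0.01 F [0.8 0.3 0.5] w 0.0854 g 0.0
go [ 0.02  0.01 -0.03] turn 0.0
t 37.6 pos [0.5739 0.3304 0.0553] yaw 0.01 F [ 0.1 -2.   4.1] w 0.0496 g 42.8
go [ 0.02 -0.   -0.01] turn -0.0
```

```bash
python3 -m crank '[[0,0,-1,0,0.3],[0,0,-6,0,0.3],[0,0,-11,0,0.3],[-5,0,-13,-0.04,0.3],[-11,-0.5,-13,-0.09,0.3]]'>/dev/null; python3 d.py .515 -.0876 .185 .186; python3 -m crank '[[-6,-2,0,-0.03,0.3],[-12,-4,0,-0.06,0.3],[-18,-6,0,-0.086,0.3],[-24,-7.5,0,-0.086,0.3],[-29,-8.5,0,-0.086,0.3]]'>/dev/null; python3 d.py .515 -.0876 .125 .186
```

```text
t 38.23 pos [0.571  0.2204 0.1873] yaw 0.1036 F [ 0.9 -0.2 -1.3] w 0.0495 g 42.5
go [-30.06  -8.76   0.17] turn -0.082
t 38.85 pos [ 0.5136 -0.0788  0.1858] yaw 0.1855 F [ 1.1 -1.4 -2. ] w 0.0491 g 42.4
go [-0.89 -0.02  6.08] turn -0.001
```

```bash
python3 -m crank '[[-0.7,0,4,0,0.3],[-0.7,0,5.7,0,0.3],[-0.7,0,5.7,0,0.3],[-0.7,0,5.7,0,0.3],[-0.7,0,5.7,0,0.3]]'>/dev/null; python3 d.py .515 -.0876 .0522 .186
```

```text
t 39.48 pos [ 0.5163 -0.0834  0.1292] yaw 0.1865 F [ 0.6 -0.6 -1.6] w 0.0495 g 42.3
go [-0.38 -0.22  7.7 ] turn 0.001
```

```bash
python3 -m crank '[[-0.4,-0.15,1,0,0.3],[-0.4,-0.15,4,0,0.3],[-0.4,-0.15,6,0,0.3],[-0.4,-0.15,6.5,0,0.3],[-0.4,-0.15,6.5,0,0.3]]'>/dev/null; python3 d.py .515 -.0876 .0522 .186;  python3 -m crank '[[0,0,0.3,0,0.3],[0,0,0.4,0,0.3],[0,0,0.4,0,0.3]]'>/dev/null; python3 d.py .515 -.0876 .0522 .186
```

```text
t 40.1 pos [ 0.5149 -0.0878  0.0632] yaw 0.186 F [ 0.7 -0.1 -1. ] w 0.049 g 42.4
go [0.02 0.01 1.1 ] turn 0.0
t 40.48 pos [ 0.515  -0.0878  0.0594] yaw 0.186 F [-0.1 -0.2 -2.1] w 0.0496 g 42.4
go [ 0.02 -0.    0.72] turn 0.0
```

```bash
python3 -m crank '[[0,0,0.3,0,0.3],[0,0,0.6,0,0.3],[0,0,0.6,0,0.3]]'>/dev/null; python3 d.py .515 -.0876 .0522 .186;  python3 -m crank '[[0,0,0.1,0,0.3],[0,0,0.15,0,0.3],[0,0,0.15,0,0.3]]'>/dev/null; python3 d.py .515 -.0876 .0522 .186
```

```text
t 40.85 pos [ 0.5146 -0.0877  0.0528] yaw 0.186 F [ 1.   0.1 -1.6] w 0.0493 g 42.4
go [0.01 0.04 0.06] turn 0.0
t 41.23 pos [ 0.5149 -0.0878  0.0523] yaw 0.186 F [-3.1  1.3  5.6] w 0.0491 g 43.4
go [0.02 0.01 0.01] turn 0.0
```

Placed. Release, lift, and go to the cap at (.3912,.3362,.0254,.007).

```bash
python3 -m crank '[[0,0,0,0,0.6],[0,0,0,0,1],[0,0,0,0,1],[0,0,-5,0,1],[0,0,-11,0,1]]' >/dev/null;  python3 d.py .3912 .3362 .15 .007; python3 -m crank '[[6,-0.5,0,0.05,1],[12,-1,0,0.1,1],[18,-1.8,0,0.14,1],[24,-2.5,0,0.179,1],[30,-3,0,0.179,1]]' >/dev/null;  python3 d.py .3912 .3362 .15 .007
```

```text
t 41.85 pos [ 0.514  -0.0876  0.162 ] yaw 0.186 F [ 1.4  0.8 -1. ] w 0.0853 g 0.0
go [43.92 -4.23  1.25] turn 0.179
t 42.48 pos [0.4292 0.2033 0.1618] yaw 0.0062 F [0.7 0.  0. ] w 0.085 g 0.0
go [13.32 -3.71  1.18] turn -0.001
```

```bash
python3 -m crank '[[6,-1.8,0,0,1],[11,-3.3,0,0,1],[13,-3.7,1,0,1],[13.2,-3.8,5,0,1],[13.2,-3.8,10,0,1]]' >/dev/null;  python3 d.py .3912 .3362 .0254 .007;  python3 -m crank '[[0.2,0,1.5,0,1],[0.2,0,2,0,1],[0.2,0,2,0,1],[0.2,0,2,0,1]]' >/dev/null;  python3 d.py .3912 .3362 .0254 .007
```

```text
t 43.1 pos [0.3916 0.3337 0.0608] yaw 0.0075 F [0.  0.6 0. ] w 0.0852 g 0.0
go [ 0.25 -0.04  3.54] turn 0.001
t 43.6 pos [0.3919 0.3358 0.0429] yaw 0.0067 F [ 0.2  0.4 -0.5] w 0.0857 g 0.0
go [ 0.04 -0.07  1.75] turn -0.0
```

```bash
python3 -m crank '[[0,-0.05,0.8,0,1],[0,-0.05,1.6,0,1],[0,-0.05,1.6,0,1],[0,-0.05,1.6,0,1]]' >/dev/null;  python3 d.py .3912 .3362 .0254 .007;  python3 -m crank '[[0,0,0.1,0,0.7],[0,0,0.1,0,0.5],[0,0,0.1,0,0.3],[0,0,0.1,0,0.3],[0,0,0.1,0,0.3]]' 40 >/dev/null; python3 d.py .3912 .3362 .0254 .007
```

```text
t 44.1 pos [0.3904 0.3352 0.0255] yaw 0.007 F [-0.4  0.5  0.9] w 0.0851 g 0.0
go [0.1  0.08 0.01] turn 0.0
t 44.73 pos [0.3906 0.3353 0.0248] yaw 0.007 F [-0.7  0.6  4.6] w 0.0494 g 42.2
go [ 0.09  0.06 -0.06] turn 0.0
```

```bash
python3 -m crank '[[0,0,-1,0,0.3],[0,0,-6,0,0.3],[0,0,-11,0,0.3],[-3,1,-15.5,-0.04,0.3],[-9,2.5,-16,-0.09,0.3]]'>/dev/null; python3 d.py .5052 -.0375 .185 .187; python3 -m crank '[[-6,1,0,-0.03,0.3],[-12,2,0,-0.06,0.3],[-18,3,0,-0.09,0.3],[-23,4,0,-0.09,0.3],[-27,5,0,-0.09,0.3]]'>/dev/null; python3 d.py .5052 -.0375 .15 .187
```

```text
t 45.35 pos [0.4179 0.2466 0.1882] yaw 0.1016 F [ 1.   0.2 -3.2] w 0.0499 g 42.5
go [-29.15   5.8    0.27] turn -0.085
t 45.98 pos [ 0.4921 -0.0206  0.1851] yaw 0.1858 F [-0.6  0.6 -1.4] w 0.0494 g 42.4
go [-1.9   0.97  3.51] turn -0.001
```

```bash
python3 -m crank '[[-1,0.7,1,0,0.3],[-1.6,0.9,3.5,0,0.3],[-1.6,0.9,5,0,0.3],[-1.6,0.9,5,0,0.3]]'>/dev/null; python3 d.py .5052 -.0375 .11 .187; python3 -m crank '[[-0.2,0,2,0,0.3],[-0.2,0,3.5,0,0.3],[-0.2,0,3.5,0,0.3],[-0.2,0,3.5,0,0.3]]'>/dev/null; python3 d.py .5052 -.0375 .082 .187
```

```text
t 46.48 pos [ 0.5027 -0.0318  0.1336] yaw 0.1877 F [ 0.1 -1.1 -0.8] w 0.0496 g 42.4
go [-0.61  0.14  2.36] turn 0.001
t 46.98 pos [ 0.5045 -0.0343  0.1002] yaw 0.1873 F [-0.1  1.4 -2.1] w 0.0497 g 42.3
go [-0.33  0.    1.82] turn 0.0
```

```bash
python3 -m crank '[[-0.3,0,0.5,0,0.3],[-0.3,0,1,0,0.3],[-0.3,0,1,0,0.3],[-0.3,0,1,0,0.3]]'>/dev/null; python3 d.py .5052 -.0375 .082 .187; python3 -m crank '[[0,0,0.2,0,0.3],[0,0,0.3,0,0.3],[0,0,0.3,0,0.3]]'>/dev/null; python3 d.py .5052 -.0375 .082 .187
```

```text
t 47.48 pos [ 0.5047 -0.0375  0.0896] yaw 0.1869 F [ 0.6  0.1 -1.6] w 0.0495 g 42.3
go [-0.01  0.04  0.76] turn -0.0
t 47.85 pos [ 0.5047 -0.0374  0.0865] yaw 0.187 F [-1.4  0.3 -1.1] w 0.0495 g 42.3
go [-0.02  0.05  0.45] turn 0.0
```

```bash
python3 -m crank '[[0,0.05,0.2,0,0.3],[0,0.05,0.38,0,0.3],[0,0.05,0.38,0,0.3]]'>/dev/null; python3 d.py .5052 -.0375 .082 .187; python3 -m crank '[[0,0,0.08,0,0.3],[0,0,0.08,0,0.3]]'>/dev/null; python3 d.py .5052 -.0375 .082 .187
```

```text
t 48.23 pos [ 0.5051 -0.0374  0.0826] yaw 0.1869 F [-0.1  0.5 -1.2] w 0.0495 g 42.3
go [-0.01  0.    0.06] turn -0.0
t 48.48 pos [ 0.5053 -0.0374  0.082 ] yaw 0.187 F [-0.3 -0.4 -2.2] w 0.0495 g 42.3
go [-0.01 -0.01 -0.  ] turn -0.0
```

```bash
python3 -m crank '[[0,0,0.06,0,0.3],[0,0,0.06,0,0.3]]'>/dev/null; python3 d.py .5052 -.0375 .082 .187; python3 -m crank '[[0,0,0.05,0,0.3],[0,0,0.05,0,0.3]]'>/dev/null; python3 d.py .5052 -.0375 .082 .187
```

```text
t 48.73 pos [ 0.5053 -0.0373  0.0818] yaw 0.187 F [-1.7  0.2  4.4] w 0.0497 g 42.9
go [-0.01 -0.01 -0.02] turn -0.0
t 48.98 pos [ 0.5053 -0.0373  0.0818] yaw 0.187 F [-3.8  1.  10.8] w 0.0494 g 43.9
go [-0.01 -0.02 -0.02] turn 0.0
```

Contact. Release, lift, move aside to the left and back so the cameras see the kiln.

```bash
python3 -m crank '[[0,0,-0.03,0,0.6],[0,0,-0.03,0,1],[0,0,-0.03,0,1],[0,0,-4,0,1],[0,0,-10,0,1]]' >/dev/null;  python3 -m crank '[[6,-1,-3,0,1],[12,-3,-3,0,1],[18,-6,-3,0,1],[24,-9,-3,0,1],[28,-11,-3,0,1]]' >/dev/null;  python3 d.py
python3 - <<'E'
from h import *
c=camera('top')['color']; a=cv2.imread('pics/top0.png')
k=lambda i:cv2.resize(i[130:258,258:412],None,fx=2.5,fy=2.5,interpolation=cv2.INTER_CUBIC)
v=np.vstack([np.hstack([k(a),k(c)]),np.zeros((4,770,3),np.uint8)])
w=cv2.resize(c[200:290,400:540],None,fx=2.5,fy=2.5)
f=np.zeros((225,770,3),np.uint8); f[:,:350]=w
s=camera('side')['color'][180:315,260:440]; f[:,400:700]=cv2.resize(s,(300,225))
cv2.imwrite('pics/cmp.png',np.vstack([v,f]))
hsv=cv2.cvtColor(c,cv2.COLOR_BGR2HSV)
d=cv2.absdiff(a,c)[130:258,258:412].max(2); d=cv2.medianBlur(d,3); print('diff px>40',(d>40).sum(),np.argwhere(d>40)[::15].tolist())
E
```

```text
t 50.23 pos [0.3438 0.2187 0.211 ] yaw 0.1868 F [1.2 1.  0.9] w 0.0851 g 0.0
diff px>40 815 [[52, 117], [54, 103], [54, 118], [55, 106], [56, 86], [56, 101], [56, 116], [57, 88], [57, 103], [57, 118], [58, 89], [58, 104], [58, 119], [59, 89], [59, 104], [59, 119], [60, 88], [60, 103], [60, 118], [61, 88], [61, 103], [61, 118], [62, 88], [62, 103], [62, 118], [63, 89], [63, 104], [63, 119], [64, 90], [64, 105], [64, 120], [65, 91], [65, 106], [65, 121], [66, 91], [66, 108], [67, 77], [67, 94], [67, 111], [68, 81], [68, 97], [68, 112], [69, 83], [69, 98], [69, 113], [70, 84], [70, 99], [70, 114], [71, 85], [71, 100], [71, 115], [72, 86], [72, 112], [73, 106], [74, 106]]
```

View pics/cmp.png

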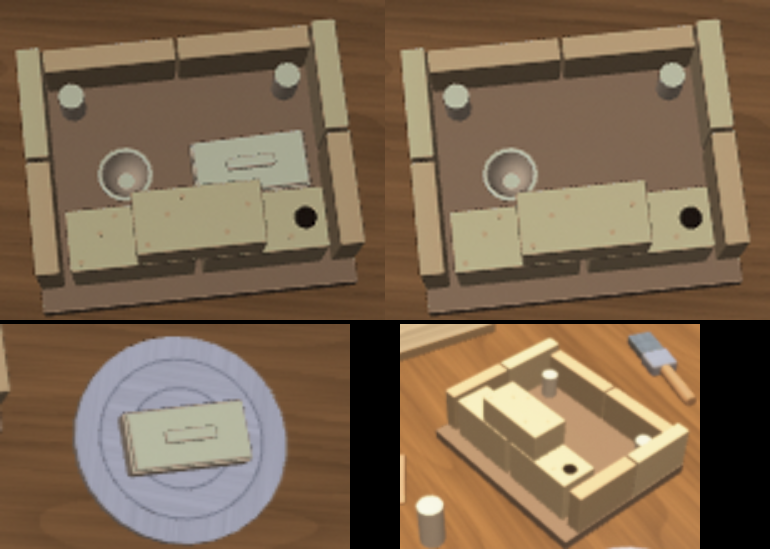

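The before/after crops match except where the dish was removed. All three bricks are back in place (bore at the right outer end), the bowl is unmoved, and the dish is upright in the middle of the wheel at about crop px (185,437). Handing in.

```bash
python3 -c "
from rig import *
print(hand_in())"
```

```text
the job is handed in; nothing more can be done
None
```

The job is done and handed in at about 50 s of the 141 s: the dish is upright on the middle of the banding wheel, all three bricks are back in their own places with the cap over the joint, and the bowl was never moved.

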